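# Screw the glass shade back onto the tilted bedside lamp

### The arm

A 6-joint arm with a two-finger parallel gripper is mounted at the origin on the work surface. World frame = base frame: x ahead of the robot, y to its left, z up, the work surface at z = 0. Lengths are in mm, angles in rad, forces in N, time in s.
With the tool pointing down it reaches from about 250 to 800 mm from the base axis. Payload 3.9 kg.
Tool frame: the origin (TCP) lies on the centre line of the jaws, within the pads' length; the fingertips stand 17 mm ahead of it and the grasp point (between the pads) lies 2 mm behind it; z points along the fingers, y is the line along which they close (so a half turn about z gives the same grasp; the last joint's range is limited). The gripper opens to 85 mm and grips with 20 to 120 N. Pads are 22 mm wide; open, the fingers measure 114 mm over their backs; the gripper's body (76 mm by 85 mm) begins 54 mm behind the grasp point. The pads swing forward as they close: fully open they stand 13 mm farther back than shut.
Start: joints at [1.315, 0.26, -0.138, 1.173, 0, 1.571], TCP at [132.831, 507.909, 248.304] pointing down, gripper open.
Joint ranges: [-2.78, 2.78], [-0.83, 1.72], [-1.28, 1.37], [-1.9, 2.12], [-1.57, 1.48], [-3.14, 3.14]. Speed limits (rad/s): [2.57, 2.57, 3.14, 3.14, 3.14, 3.14].

### API

Orientations are given as a 3x3 rotation matrix whose columns are the frame's x, y, z axes.
In Python, from rig import r, read_camera, get_calibration gives the robot as it stands.
- The arm moves only by the shell command python3 -m pendant FILE [OPENING] [FORCE], which reads ROWS from the file FILE. ROWS is a JSON list that holds a single list of rows (three levels of brackets), with 1 to 12 rows, each of 6 numbers: dx, dy, dz in mm, then a rotation vector rx, ry, rz in rad; each row shifts and turns the commanded pose from where the row before left it, along the tool's axes as they then stand; what a row does not reach is not made up. A row lasts 1/8 s, in which the tool goes at most 62.5 mm and 0.188 rad, less where a joint would pass 70% of its speed; a pose out of reach is approached as far as the arm can. OPENING is the finger opening in mm, set as the command begins (- or left out keeps the last). The fingers move at their own pace and stop on an object; FORCE is the grip in N (left out, the last holds). Time passes only in rows, so rows that do not move let the fingers close. It prints the time, the measured TCP pose, the force, the opening and the grip force at its end. Input that does not fit is refused with a message, and nothing moves.
- r.observe(): the state, without advancing time (a new reading comes with each control period).
- read_camera(name): name is "side" or "top" or "wrist"; returns the picture (400x640x3 uint8, red, green, blue); there is no depth.
- get_calibration(name): a dict with "fx", "fy", "cx", "cy" (pixels), "T" (4x4, takes a point from camera to world coordinates); the wrist camera has in their place "tool_from_camera" (4x4, takes a point from camera to tool coordinates, whose origin is the TCP and whose axes are the flange's). Camera axes: x right, y down, z forward; pixel columns grow to the right and rows downward; lengths in mm; the calibration is good to about 2 mm. A picture is of the moment at which its call begins: read the wrist's pose just before it. get_calibration takes no time and is no camera call.
- r.sign_off(): hands the job in; it is judged then, once.
The state is a dict: "t": time; "joint_pos": joint angles; "qd": joint speeds; "joint_efforts": joint torques, N m; "position": TCP position; "ee_rot": TCP orientation; "contact_force": force on the tool from outside, world axes, zero at the start; "ft_torque": the same for the moment, N m; "opening": finger opening in mm; "grasp_force": force on a finger pad.
Only numpy, scipy, OpenCV 4.12 (cv2) and the standard library are available. Lean on these libraries where they do the work, as an engineer would, in place of code of your own. Each camera call takes 0.05 s, during which the arm holds its last target. There are 200 camera calls.

### The job

Put the white glass shade back on the bedside lamp: set it squarely on the tilted brass holder, turn it gently back (anticlockwise) until its thread drops into place, then screw it forward (clockwise) to the stop without forcing it, so that its shoulder sits down on the holder's rim, and let go. Leave the radio, power strip, alarm clock and spectacle case where they are.

Things in the scene. Friction and masses are not known exactly. Their poses are not given: they have to be found in the camera images.
- glass: loose opal white glass shade, about 130 g, a cylinder 58 mm in diameter with a rounded top, 92 mm high in all, standing on its brass neck (40 mm in diameter, 15.5 mm long). Origin: centre of the neck's underside; z runs up its axis to the dome. Four lugs at the foot of the neck, 3.5 mm thick, out to a 52 mm circle, are its thread
- shoulder (a point): on the shade's axis, 15.5 mm above its origin: the level of the flat shoulder where neck meets glass. From here to 58 mm above, the glass is the plain 58 mm cylinder to grip; the dome ends 76.5 mm above. A light grip of 20 to 30 N carries and turns it; forced hard against the stop it cracks. Let go before it is screwed in, it tips out of the leaning holder
- lamp: bedside lamp with a turned dark wooden foot 132 mm in diameter, standing fast (it does not move). Origin: centre of the foot's underside. Its brass head, on a tightened knuckle 142 mm above the table that stays as it is, leans 26 to 40 degrees from vertical, roughly towards the robot (-x at yaw 0), and ends in the holder
- holder (a point): centre of the mouth (rim plane) of the lamp's brass holder, 62 mm from the knuckle along the head; z points out of the mouth along the thread's axis. A round collar, outside 66 mm, bore 55 mm, 21 mm deep, 44 mm clear inside its four-start thread. Set on, the lugs usually rest on the thread tops, the glass's origin 3 to 8 mm inside the mouth; ribs there block turning clockwise
- seat (a point): on the holder's axis 14.9 mm inside the mouth: where the glass's origin lies when screwed home. Turned back (anticlockwise looking into the mouth) by at most 85 degrees, the lugs reach gaps 14 degrees wide and the shade drops to 10 mm inside; then it screws in clockwise 50 to 65 degrees, 28 mm per turn, to a hard stop. Friction holds it; 4 N of push is plenty
- radio: bystander: silver CD radio, 130 x 210 mm, 86 mm high, behind the work; origin under its centre
- strip: bystander: white power strip, 52 x 145 mm, 38 mm high, with a black plug to 66 mm on it, between robot and work; origin under its centre
- clock: bystander: small blue alarm clock, 50 x 85 mm, 75 mm high; origin under its centre
- case: bystander: red spectacle case, 155 x 58 mm, 30 mm high; origin under its centre
Not all that is in view belongs to the job. There is more than one size of the glass; the one meant has the size given above.

How it is judged (in metres and radians):
On the way, in this order (a step that is already met when the one before it is completed fails the run):
1. the shade is set squarely on the holder, resting on the thread tops, not yet dropped in (z of glass in the frame of holder between -0.0085 and -0.001 m and angle between the z axis of glass and the z axis of holder, either way round below 0.15 rad and x of glass in the frame of holder between -0.006 and 0.006 m and y of glass in the frame of holder between -0.006 and 0.006 m), for 0.1 s.
2. its thread has dropped in, not yet screwed home (z of glass in the frame of holder between -0.013 and -0.009 m and angle between the z axis of glass and the z axis of holder, either way round below 0.1 rad), for 0.1 s.
At the end, for the whole second after the job is handed in: the shade sits in the lamp's holder, dome outwards, screwed home: its origin at least 13.7 mm below the rim plane (full stop: 14.9 mm), square to the holder within 0.06 rad, at rest and released (z of glass in the frame of holder below -0.0137 m and distance between glass and holder below 0.017 m and angle between the z axis of glass and the z axis of holder, either way round below 0.06 rad and angle between glass's own z axis and vertical below 1 rad and linear speed of glass below 0.01 m/s); the robot touches nothing.
It fails at once if the glass is rammed or over-tightened against the lamp (contact forces adding up to more than 150 N) (contact force between glass and lamp above 150 N).
It fails at once if the shade topples or is dropped off the table (angle between glass's own z axis and vertical above 1.2 rad).
It fails at once if a bystander is moved by more than 20 mm (distance of any of radio, strip, clock, case from where it was at the start of the episode above 0.02 m).
It also fails if it takes over 58 s, if anything falls off the work surface, if the arm or the gripper's body presses on something with over 40 N, if the wrist force passes 120 N, or if a joint passes its speed limit or range.

## Working session

There is one attempt and no reset: what is moved stays moved. The work goes in short steps, Python scripts to look and compute and a shell command to move; the robot and the scene stay as the last step left them, time stands still between calls to the robot, and variables do not carry over. Pictures are saved under pics/ and viewed, at most 10 in all, crops included, and the job is handed in when it is done.

```bash
ls; mkdir -p pics; python3 - <<'E'
from rig import r, read_camera, get_calibration
import cv2,numpy as np
np.set_printoptions(suppress=True,precision=4)
for n in("side","top"):
    im=read_camera(n);cv2.imwrite(f"pics/{n}0.png",im[:,:,::-1]);print(n,get_calibration(n))
print(get_calibration("wrist"));print(r.observe())
E
```

```text
pics
side {'fx': 378.4362361131841, 'fy': 378.4362361131841, 'cx': 326.95779362239864, 'cy': 199.76157853382838, 'T': array([[   0.9336,   -0.262 ,    0.2446,  344.4737],
       [  -0.3581,   -0.6521,    0.6682, -741.5284],
       [  -0.0156,   -0.7114,   -0.7026,  912.2013],
       [   0.    ,    0.    ,    0.    ,    1.    ]])}
top {'fx': 420.0228222820442, 'fy': 420.0228222820442, 'cx': 317.96189851628696, 'cy': 198.85094685983728, 'T': array([[   0.002 ,   -0.9815,    0.1913,  389.2853],
       [  -0.9999,   -0.0051,   -0.0155,    3.7823],
       [   0.0162,   -0.1913,   -0.9814, 1240.3022],
       [   0.    ,    0.    ,    0.    ,    1.    ]])}
{'fx': 330.1778212123992, 'fy': 330.1778212123992, 'cx': 320.9641420273953, 'cy': 202.57676948359725, 'tool_from_camera': array([[  -0.0003,   -0.9486,   -0.3165,   81.1035],
       [   1.    ,   -0.0003,    0.    ,    0.2608],
       [  -0.0001,   -0.3165,    0.9486, -125.7823],
       [   0.    ,    0.    ,    0.    ,    1.    ]])}
{'t': 0.1, 'joint_pos': array([ 1.315 ,  0.2606, -0.1392,  1.1727, -0.    ,  1.5708]), 'qd': array([ 0.0012, -0.0021,  0.0034, -0.0014,  0.0013,  0.0009]), 'joint_efforts': array([  0.0005, -40.6508,  25.4527,   0.0101,   0.0001,  -0.    ]), 'position': array([132.6956, 507.3528, 247.5452]), 'ee_rot': array([[-0.9675,  0.253 , -0.0005],
       [ 0.253 ,  0.9675, -0.0017],
       [-0.    , -0.0018, -1.    ]]), 'contact_force': array([0.4263, 0.1198, 0.0028]), 'ft_torque': array([ 0.028 , -0.031 , -0.0065]), 'grasp_force': 0.0, 'opening': 85.65260211944549}
```

View pics/side0.png

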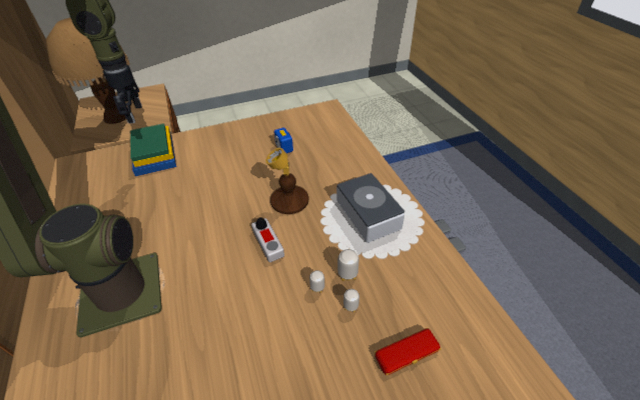

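View pics/top0.png

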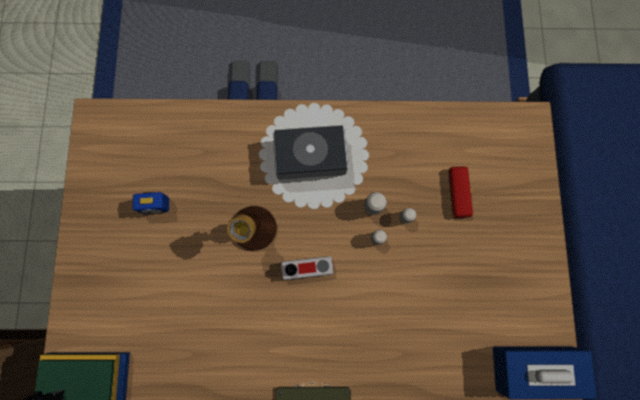

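The images show three white glasses, listed with their pixels:

| Top view | Side view | Size |
|---|---|---|
| (376,202) | (348,263) | largest |
| (379,238) | (316,281) | smaller |
| (408,215) | (351,299) | smaller |

The brass holder is at top (241,229) and side (281,160). I'll check the choice in an enlarged crop.

```bash
python3 - <<'E'
import cv2,numpy as np
s=cv2.imread("pics/side0.png");t=cv2.imread("pics/top0.png")
f=lambda im,x,y,w,h,k:cv2.resize(im[y:y+h,x:x+w],None,fx=k,fy=k,interpolation=cv2.INTER_CUBIC)
A=np.vstack([np.hstack([f(s,300,240,66,75,6)[:,:396],f(s,255,140,66,75,6)]),
 ])
B=np.hstack([f(t,360,190,66,24*1+0+35,6)[:,:396],f(t,220,195,66,59,6)[:,:396]])
im=np.vstack([A,B[:]])[:804]
cv2.imwrite("pics/c1.png",cv2.resize(A,None,fx=1,fy=1));cv2.imwrite("pics/c2.png",B);print(A.shape,B.shape)
E
```

```text
(450, 792, 3) (354, 792, 3)
```

View pics/c1.png

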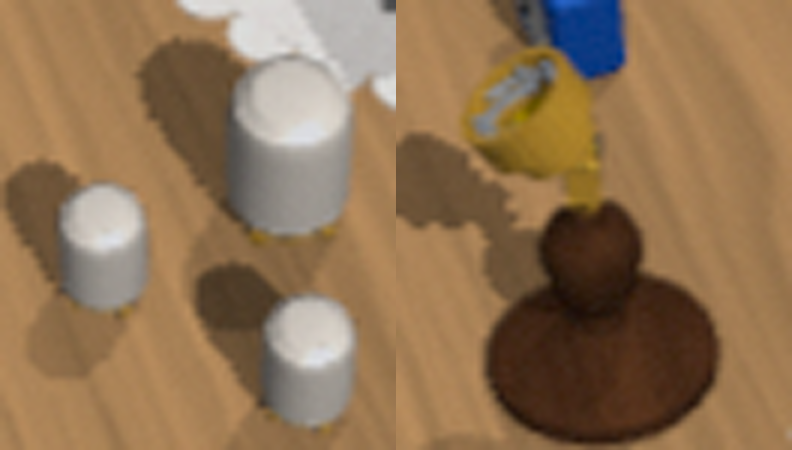

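View pics/c2.png

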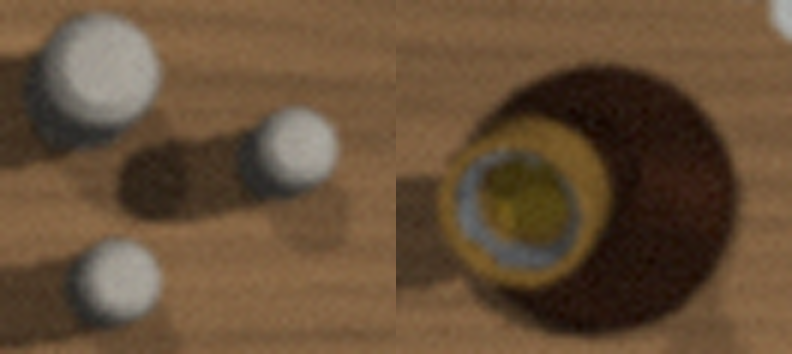

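The big glass is about 20 px wide in the side view, which is about 58 mm. The other two are about 43 mm, so they are decoys. Next I triangulate the glass and the lamp.

```bash
cat > h.py <<'E'
import numpy as np, cv2
from rig import r, read_camera, get_calibration
from scipy.optimize import least_squares
from scipy.spatial.transform import Rotation as R
np.set_printoptions(suppress=True,precision=3)
def cam(n,o=None):
    c=get_calibration(n); K=np.array([[c['fx'],0,c['cx']],[0,c['fy'],c['cy']],[0,0,1]])
    if n!='wrist': return K,c['T']
    T=np.eye(4);T[:3,:3]=o['ee_rot'];T[:3,3]=o['position'];return K,T@c['tool_from_camera']
def proj(KT,P):
    K,T=KT;p=(np.atleast_2d(P)-T[:3,3])@T[:3,:3];p=p@K.T;return p[:,:2]/p[:,2:]
def tri(obs): # [(KT,(u,v))]
    f=lambda x:np.concatenate([(proj(k,x)[0]-uv) for k,uv in obs])
    s=least_squares(f,[400,0,100]);return s.x,s.fun
def wrist():
    o=r.observe();im=read_camera('wrist');return o,im
def totool(o,p,Rt=None): # shift in tool axes; rotation vector in tool axes to reach Rt
    d=o['ee_rot'].T@(np.array(p)-o['position'])
    return d,(R.from_matrix(o['ee_rot'].T@Rt).as_rotvec() if Rt is not None else None)
E
python3 - <<'E'
from h import *
S,T=cam('side'),cam('top')
m,f=tri([(S,(276,155.8)),(T,(241.3,228.6))]);print('mouth',m,f)
# foot centre, unknown z
m2,f=tri([(S,(289.4,199)),(T,(254.2,228))]);print('foot',m2,f)
# glass: dome/cyl top circle centre in top (z~70), axis mid in side
def res(x):
    a=proj(T,[x[0],x[1],68])[0]-(377,201.8); b=proj(S,[x[0],x[1],50])[0]-(348.3,263.8); return np.r_[a,b]
g=least_squares(res,[500,-100]);print('glass',g.x,g.fun)
for n,C,px in(('strip',T,(308,267)),('clock',T,(151,203)),('radio',T,(310,152)),('g2',T,(379,238)),('g3',T,(408,215))):
    z={'strip':38,'clock':75,'radio':86}.get(n,50)
    s=least_squares(lambda q:proj(C,[q[0],q[1],z])[0]-px,[500,0]);print(n,s.x)
E
```

```text
mouth [517.045 178.282 194.773] [-0.241  0.066  0.022 -0.203]
foot [541.69  172.008   5.722] [-0.082  0.023  0.008 -0.073]
glass [ 609.443 -181.056] [-0.637  0.243  0.428  0.582]
strip [427.317  12.501]
clock [602.214 453.371]
radio [750.806   8.554]
g2 [ 508.86  -188.842]
g3 [ 575.365 -274.174]
```

```bash
cat >> h.py <<'E'
def frame(d,psi=0): # tool rotation with z=-d, y near +world y turned by psi about tool z
    z=-np.array(d)/np.linalg.norm(d); y=np.array([0,1,0])-z[1]*z; y/=np.linalg.norm(y)
    return np.c_[np.cross(y,z),y,z]@R.from_rotvec([0,0,psi]).as_matrix()
def plan(p,Rt):
    o=r.observe(); rv=R.from_matrix(o['ee_rot'].T@Rt).as_rotvec()
    print('rot first',rv,np.linalg.norm(rv),'then shift',Rt.T@(np.array(p)-o['position']))
E
python3 - <<'E'
from h import *
d=np.array([-.5,.08,.86]);d/=np.linalg.norm(d)
plan(np.array([517,178,195])+145*d,frame(d))
E
```

```text
rot first [ 0.009 -0.533 -0.228] 0.5802260515917576 then shift [-305.824 -309.168  119.218]
```

```bash
echo '[[[0,0,0,0,-0.133,-0.057],[0,0,0,0,-0.133,-0.057],[0,0,0,0,-0.133,-0.057],[0,0,0,0.009,-0.133,-0.057]]]' > next.json && python3 -m pendant next.json 85 && echo '[[[-38,-38.6,15,0,0,0],[-38,-38.6,15,0,0,0],[-38,-38.6,15,0,0,0],[-38,-38.6,15,0,0,0],[-38,-38.6,15,0,0,0],[-38,-38.6,15,0,0,0],[-38,-38.6,15,0,0,0],[-38,-38.6,15,0,0,0],[0,0,0,0,0,0],[0,0,0,0,0,0]]]' > next.json && python3 -m pendant next.json && python3 - <<'E'
from h import *
import pickle
o,im=wrist();print(o['position'],o['joint_pos'])
pickle.dump((o,im),open('w1.pkl','wb'))
u=proj(cam('wrist',o),[517,178,195])[0];print(u)
x,y=int(u[0])-100,max(int(u[1])-75,0)
cv2.imwrite('pics/w1.png',cv2.resize(im[y:y+150,x:x+200,::-1],None,fx=4,fy=4,interpolation=cv2.INTER_CUBIC));print(x,y)
E
```

```text
t: 0.6
position: [132.7, 507.9, 248.5]
ee_rot: [[-0.863, 0.04, 0.504], [0.001, 0.997, -0.079], [-0.506, -0.067, -0.86]]
contact_force: [-0.8, 0.7, -0.3]
opening: 85.3
grasp_force: 0.0
t: 1.85
position: [442.2, 189.3, 317.7]
ee_rot: [[-0.865, 0.043, 0.499], [0.003, 0.997, -0.08], [-0.501, -0.067, -0.863]]
contact_force: [-0.6, -0.7, 1.5]
opening: 85.3
grasp_force: 0.0
[442.209 189.279 317.659] [ 0.633 -0.115 -0.505  0.791 -0.368  0.585]
[321.071 196.272]
221 121
```

View pics/w1.png

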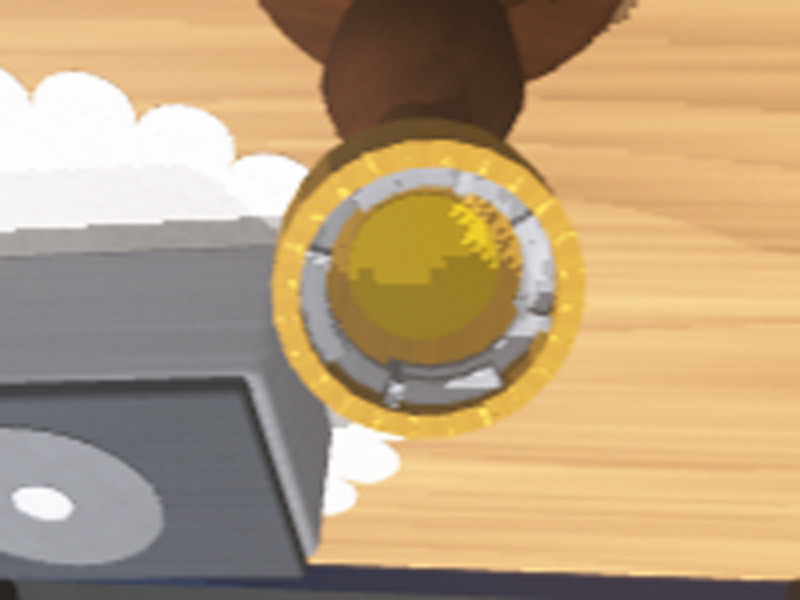

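The mouth is seen nearly along its axis. The rim ellipse spans crop x 272–586 and y 140–438, so its centre is near pixel (328,193). I'll take a second, oblique view to fix the axis.

```bash
python3 - <<'E'
from h import *
d=np.array([-.45,-.5,.74]);d/=np.linalg.norm(d)
plan(np.array([515,177,195])+150*d,frame(d))
E
```

```text
rot first [-0.603 -0.021 -0.006] 0.6031553893121698 then shift [  1.227 -82.656 -32.938]
```

```bash
echo '[[[0,-20,-18,-0.15,0,0],[0,-20,-15,-0.15,-0.01,0],[0,-20,-10,-0.15,-0.01,0],[0,-25,0,-0.153,0,0],[0,0,0,0,0,0],[0,0,0,0,0,0]]]' > next.json && python3 -m pendant next.json && python3 - <<'E'
from h import *
import pickle
o,im=wrist();print(o['position'],o['joint_pos'])
pickle.dump((o,im),open('w2.pkl','wb'))
u=proj(cam('wrist',o),[515,177,195])[0];print(u)
x,y=max(int(u[0])-100,0),max(int(u[1])-75,0)
cv2.imwrite('pics/w2.png',cv2.resize(im[y:y+150,x:x+200,::-1],None,fx=4,fy=4,interpolation=cv2.INTER_CUBIC));print(x,y)
E
```

```text
t: 2.65
position: [427.3, 106.5, 342.8]
ee_rot: [[-0.856, -0.252, 0.451], [0.006, 0.868, 0.497], [-0.517, 0.428, -0.742]]
contact_force: [0.2, 0.6, 0.5]
opening: 84.9
grasp_force: 0.0
[427.344 106.5   342.791] [-0.151 -0.249 -0.643  0.714  0.593 -0.149]
[295.782 178.931]
195 103
```

View pics/w2.png

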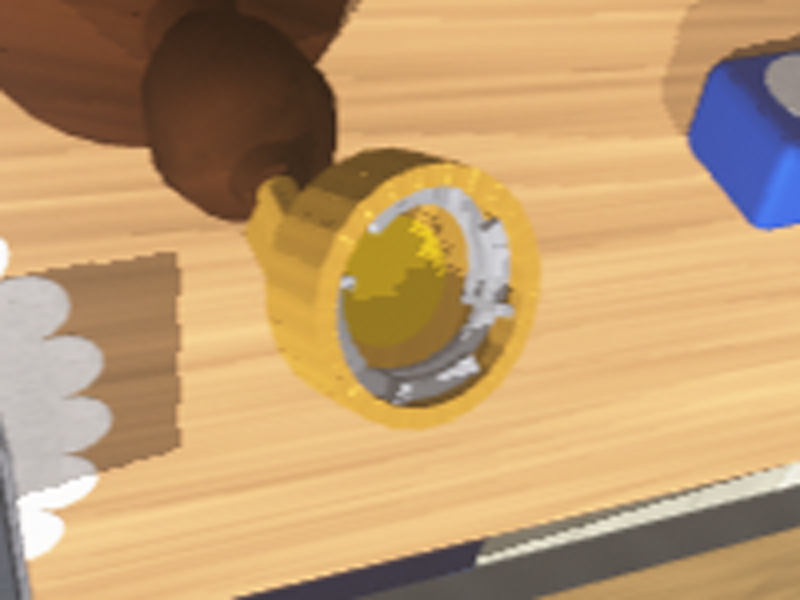

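Here the outer rim box spans crop x 315–541 and y 162–430, and the bore box x 338–512 and y 186–408. I'll fit the axis from both views.

```bash
python3 - <<'E'
from h import *
import pickle
o1,_=pickle.load(open('w1.pkl','rb'));o2,_=pickle.load(open('w2.pkl','rb'))
C=[cam('wrist',o1),cam('wrist',o2)]
off=[(221,121),(195,103)]
box=[[(33,(272,586,140,438)),(27.5,(301,555,167,408))],[(33,(315,541,162,430)),(27.5,(338,512,186,408))]]
t=np.linspace(0,2*np.pi,181)
def circ(m,d,r_):
    F=frame(d);return m+r_*(np.cos(t)[:,None]*F[:,0]+np.sin(t)[:,None]*F[:,1])
def un(x): 
    d=np.array([x[3],x[4],1.]);d/=np.linalg.norm(d);return np.array(x[:3]),d
def res(x,w=1):
    m,d=un(x);e=[]
    for k in(0,1):
        for rr,b in box[k]:
            p=proj(C[k],circ(m,d,rr));q=[p[:,0].min(),p[:,0].max(),p[:,1].min(),p[:,1].max()]
            g=[off[k][j//2]+(b[j]+.5)/4-.5 for j in range(4)]
            e+=list(np.array(q)-g)
    K=m-62*d
    return np.r_[e,w*(K[2]-142)/2,w*(K[0]-541.7)/3,w*(K[1]-172)/3, (proj(cam('side'),m)[0]-(276,155.8))*w*.5,(proj(cam('top'),m)[0]-(241.3,228.6))*w*.5]
for w in(0,1):
    s=least_squares(res,[516,178,195,-.55,.1],args=(w,));m,d=un(s.x)
    print(m,d,'lean',np.degrees(np.arccos(d[2])),'K',m-62*d,'\n',s.fun)
np.save('lamp.npy',np.r_[m,d])
# glass expected, and pregrasp plan: above glass looking down
plan([609.4,-181,200],frame([0,0,1]))
E
```

```text
[513.871 184.049 195.244] [-0.464  0.171  0.869] lean 29.635705401975603 K [542.631 173.43  141.355] 
 [ 0.26  -0.65  -0.018 -0.558 -0.398  0.743 -0.127  1.225  0.223 -1.536
  0.188 -0.498 -0.416  1.639  0.006 -0.288 -0.     0.     0.    -0.
 -0.    -0.     0.   ]
[513.86  184.005 195.276] [-0.462  0.177  0.869] lean 29.63238963476273 K [542.483 173.03  141.384] 
 [ 0.202 -0.75   0.011 -0.566 -0.451  0.654 -0.099  1.221  0.306 -1.677
  0.211 -0.48  -0.35   1.518  0.029 -0.269 -0.308  0.261  0.343 -0.879
 -0.445 -1.18   0.518]
rot first [0.509 0.532 0.138] 0.7495867453813069 then shift [-182.23  -288.617  143.204]
```

The fit agrees with the knuckle constraint: z comes out at 141.4 against 142. Mouth is ≈ (514,184,195), lean 29.6°. Now I go above the glass.

```bash
echo '[[[0,0,0,0.127,0.133,0.035],[0,0,0,0.127,0.133,0.035],[0,0,0,0.127,0.133,0.035],[0,0,0,0.127,0.133,0.035]]]' > next.json && python3 -m pendant next.json && echo '[[[-26,-41,20.5,0,0,0],[-26,-41,20.5,0,0,0],[-26,-41,20.5,0,0,0],[-26,-41,20.5,0,0,0],[-26,-41,20.5,0,0,0],[-26,-41,20.5,0,0,0],[-26,-42,20.5,0,0,0],[0,0,0,0,0,0],[0,0,0,0,0,0]]]' > next.json && python3 -m pendant next.json && python3 - <<'E'
from h import *
import pickle
o,im=wrist();print(o['position'],o['joint_pos'])
pickle.dump((o,im),open('w3.pkl','wb'))
u=proj(cam('wrist',o),[609,-181,60])[0];print(u)
x,y=max(int(u[0])-100,0),max(int(u[1])-75,0)
cv2.imwrite('pics/w3.png',cv2.resize(im[y:y+150,x:x+200,::-1],None,fx=4,fy=4,interpolation=cv2.INTER_CUBIC));print(x,y)
E
```

```text
t: 3.2
position: [427.3, 109.9, 345.3]
ee_rot: [[-1.0, -0.004, 0.002], [-0.004, 1.0, -0.002], [-0.002, -0.002, -1.0]]
contact_force: [0.7, 0.1, -0.4]
opening: 85.3
grasp_force: 0.0
t: 4.32
position: [609.4, -178.8, 199.5]
ee_rot: [[-1.0, -0.001, 0.0], [-0.001, 1.0, 0.002], [-0.0, 0.002, -1.0]]
contact_force: [-0.1, 0.8, 0.9]
opening: 85.0
grasp_force: 0.0
[ 609.416 -178.814  199.55 ] [-0.286  0.471  0.058  1.157  0.002 -0.287]
[317.776 193.596]
217 118
```

View pics/w3.png

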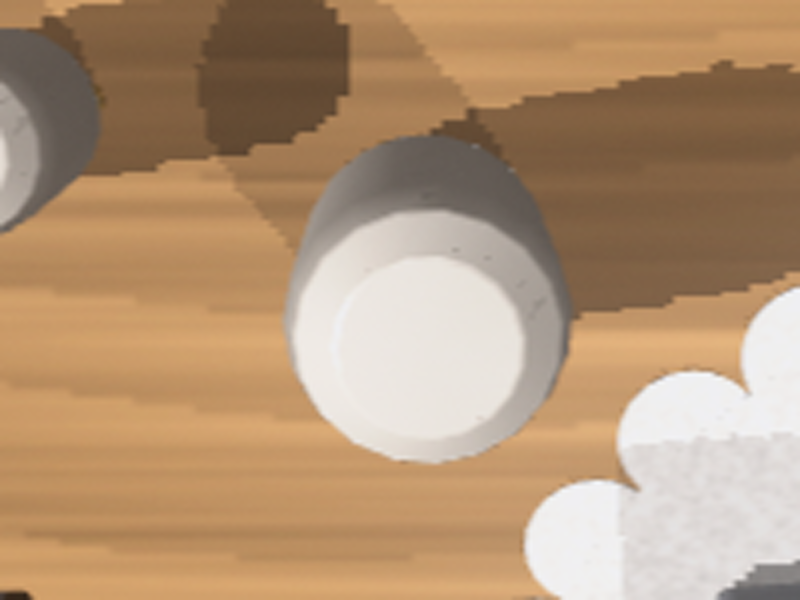

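The glass stands upright. Its flat top is centred at crop (429,347) and the 58 mm edge ring at (429,335).

```bash
python3 - <<'E'
from h import *
import pickle
o,_=pickle.load(open('w3.pkl','rb'));C=cam('wrist',o)
t=np.linspace(0,2*np.pi,91);c=np.c_[np.cos(t),np.sin(t)]
def bx(x,y,z,rr):
    p=proj(C,np.c_[x+rr*c[:,0],y+rr*c[:,1],0*t+z]);return [p[:,0].min(),p[:,0].max(),p[:,1].min(),p[:,1].max()]
px=lambda b:[(217,118)[j//2]+(b[j]+.5)/4-.5 for j in range(4)]
f=lambda q:np.r_[np.subtract(bx(q[0],q[1],73.5,29),px((290,568,208,462))),np.subtract(bx(q[0],q[1],92,q[2]),px((334,524,254,440)))]
s=least_squares(f,[609,-180,20]);print(s.x,s.fun)
print(totool(r.observe(),[s.x[0],s.x[1],50]))
E
```

```text
[ 610.221 -176.121   18.138] [-1.566  1.3   -5.299  0.064 -0.351  0.602  3.067  2.307]
(array([ -0.821,   2.715, 150.144]), None)
```

```bash
echo '[[[0,2.7,45,0,0,0],[0,0,45,0,0,0],[0,0,40,0,0,0],[0,0,19,0,0,0],[0,0,0,0,0,0],[0,0,0,0,0,0]]]' > next.json && python3 -m pendant next.json && echo '[[[0,0,0,0,0,0],[0,0,0,0,0,0],[0,0,0,0,0,0],[0,0,0,0,0,0],[0,0,0,0,0,0],[0,0,0,0,0,0],[0,0,0,0,0,0],[0,0,0,0,0,0]]]' > next.json && python3 -m pendant next.json 45 28
```

```text
t: 5.12
position: [609.8, -178.8, 52.4]
ee_rot: [[-1.0, 0.003, 0.003], [0.003, 1.0, 0.001], [-0.003, 0.001, -1.0]]
contact_force: [0.4, -0.3, 0.3]
opening: 84.7
grasp_force: 0.0
t: 6.12
position: [609.7, -179.6, 52.1]
ee_rot: [[-1.0, 0.005, 0.004], [0.005, 1.0, 0.003], [-0.004, 0.003, -1.0]]
contact_force: [-0.4, 1.9, 7.7]
opening: 57.1
grasp_force: 30.5
```

```bash
echo '[[[0,0,-10,0,0,0],[0,0,-30,0,0,0],[0,0,-50,0,0,0],[0,0,-50,0,0,0],[0,0,-50,0,0,0],[30,40,-20,0,0,0],[30,40,-20,0,0,0],[0,0,0,0,0,0]]]' > next.json && python3 -m pendant next.json - 25 && python3 - <<'E'
from h import *
l=np.load('lamp.npy');m,d=l[:3],l[3:]
plan(m+(52+60)*d,frame(d));print(r.observe()['joint_pos'])
E
```

```text
t: 7.12
position: [547.4, -98.2, 283.3]
ee_rot: [[-1.0, 0.002, 0.003], [0.002, 1.0, 0.002], [-0.003, 0.002, -1.0]]
contact_force: [0.3, -1.5, -1.9]
opening: 56.9
grasp_force: 29.8
rot first [ 0.175 -0.484  0.041] 0.5165038367023337 then shift [  70.895  288.774 -100.928]
[-0.179  0.3    0.01   1.278  0.002 -0.177]
```

```bash
echo '[[[0,0,0,0.044,-0.121,0.01],[0,0,0,0.044,-0.121,0.01],[0,0,0,0.044,-0.121,0.01],[0,0,0,0.044,-0.121,0.011],[12,30,-45,0,0,0],[12,30,-45,0,0,0],[12,57,-11,0,0,0],[12,57,0,0,0,0],[12,57,0,0,0,0],[11,57,0,0,0,0],[0,0,0,0,0,0],[0,0,0,0,0,0]]]' > next.json && python3 -m pendant next.json && python3 - <<'E'
from h import *
l=np.load('lamp.npy');m,d=l[:3],l[3:]
plan(m+(52+20)*d,frame(d));print(r.observe()['joint_pos'])
E
```

```text
t: 8.62
position: [464.3, 201.1, 289.8]
ee_rot: [[-0.885, 0.085, 0.458], [0.002, 0.984, -0.18], [-0.466, -0.158, -0.87]]
contact_force: [-0.7, -0.7, -1.3]
opening: 56.9
grasp_force: 29.7
rot first [-0.003 -0.004 -0.001] 0.0047055994743286965 then shift [ 0.577  2.069 36.056]
[ 0.666  0.013 -0.442  0.837 -0.438  0.65 ]
```

```bash
echo '[[[0.6,2.1,20,-0.003,-0.004,0],[0,0,20,0,0,0],[0,0,0,0,0,0],[0,0,0,0,0,0]]]' > next.json && python3 -m pendant next.json && python3 - <<'E'
from h import *
import pickle
l=np.load('lamp.npy');m,d=l[:3],l[3:]
o,im=wrist();pickle.dump((o,im),open('w4.pkl','wb'))
F=o['ee_rot'];e=o['position']+52*F[:,2]-m;print('origin in holder, tool axes',F.T@e)
u=proj(cam('wrist',o),m)[0];print(u)
x,y=int(u[0])-70,int(u[1])-50
cv2.imwrite('pics/w4.png',cv2.resize(im[y:y+105,x:x+140,::-1],None,fx=5.7,fy=5.7,interpolation=cv2.INTER_CUBIC));print(x,y)
E
```

```text
t: 9.12
position: [482.7, 195.5, 255.8]
ee_rot: [[-0.882, 0.086, 0.463], [0.004, 0.984, -0.176], [-0.471, -0.153, -0.869]]
contact_force: [0.1, -0.6, -1.5]
opening: 57.3
grasp_force: 29.7
origin in holder, tool axes [ -1.017  -0.649 -17.047]
[321.752 225.013]
251 175
```

View pics/w4.png

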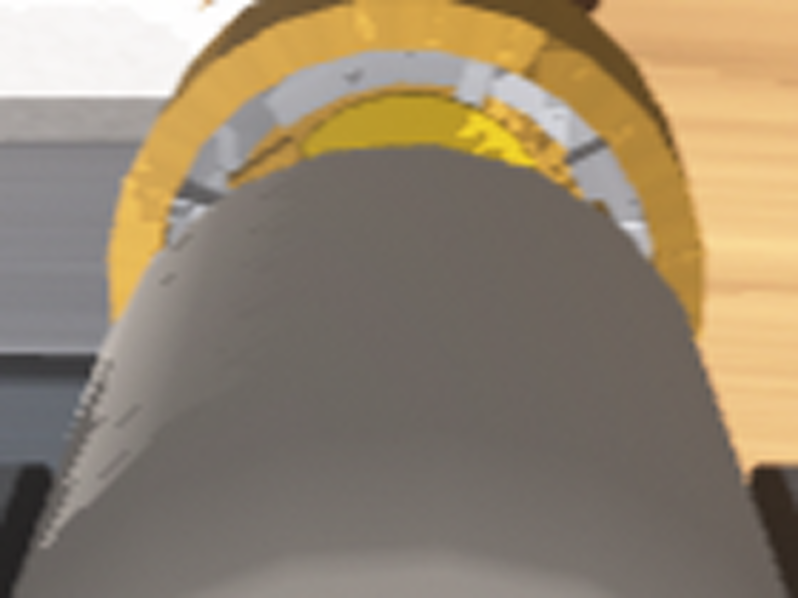

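The glass shoulder edge is at crop (403,145) and the rim spans x 108–705. The glass is aligned in y and needs about +1.5 mm in tool x, then I lower it.

```bash
cat > st.py <<'E'
from h import *
l=np.load('lamp.npy');m,d=l[:3],l[3:]
o=r.observe();F=o['ee_rot'];print('rel',F.T@(o['position']+52*F[:,2]-m),'F tool',F.T@o['contact_force'],'M',F.T@o['ft_torque'],'grip',o['grasp_force'],'q6',o['joint_pos'][5],'tilt',np.degrees(np.arccos(-F[:,2]@d)))
E
echo '[[[1.5,0.2,0,0,0,0],[0,0,7,0,0,0],[0,0,7,0,0,0],[0,0,0,0,0,0]]]' > next.json && python3 -m pendant next.json >/dev/null; python3 st.py; echo '[[[0,0,2,0,0,0],[0,0,2,0,0,0],[0,0,0,0,0,0]]]' > next.json && python3 -m pendant next.json>/dev/null; python3 st.py
```

```text
rel [ 2.042  0.491 -1.828] F tool [0.71  0.173 1.574] M [-0.22   0.555  0.047] grip 29.688384941860022 q6 0.5989833998221161 tilt 0.04606176830755053
rel [0.825 0.621 1.422] F tool [ 0.094 -0.37   1.404] M [0.051 0.212 0.067] grip 29.71037756392377 q6 0.5950969701050502 tilt 0.13722309853742148
```

```bash
for i in 1 2 3; do echo '[[[0,0,1,0,0,0],[0,0,0,0,0,0]]]' > next.json && python3 -m pendant next.json>/dev/null; python3 st.py; done
```

```text
rel [0.842 0.667 2.27 ] F tool [-0.886 -1.853  1.043] M [ 0.215  0.216 -0.006] grip 29.856078988910042 q6 0.5940700965458285 tilt 0.14446100040875007
rel [0.806 0.706 2.614] F tool [ 0.919 -3.227 -6.399] M [ 0.365  0.527 -0.059] grip 30.634429867529462 q6 0.5929903722032301 tilt 0.1712144132629594
rel [0.643 0.735 2.789] F tool [  2.694  -3.046 -14.762] M [ 0.506  0.899 -0.058] grip 31.432797179597003 q6 0.5919346201358661 tilt 0.21299725911241046
```

```bash
echo '[[[0,-0.4,-0.8,0,0,0],[0,0,0,0,0,0]]]' > next.json && python3 -m pendant next.json>/dev/null; python3 st.py; echo '[[[0,0,0,0,0,-0.08],[0,0,0,0,0,-0.08],[0,0,0,0,0,0]]]' > next.json && python3 -m pendant next.json>/dev/null; python3 st.py
```

```text
rel [0.727 0.667 2.681] F tool [ 1.64  -1.724 -9.333] M [ 0.244  0.613 -0.066] grip 30.71999885500702 q6 0.5920388987719271 tilt 0.21200312893960896
rel [-1.226  0.853  2.452] F tool [-1.728 -2.275 -6.191] M [0.164 0.015 0.038] grip 30.534374751627524 q6 0.43174326333356916 tilt 0.3495016529100924
```

```bash
for i in 1 2 3; do echo '[[[0,0,0.1,0,0,-0.08],[0,0,0,0,0,-0.08],[0,0,0,0,0,0]]]' > next.json && python3 -m pendant next.json>/dev/null; python3 st.py; done
```

```text
rel [0.538 0.922 3.698] F tool [-0.901  0.363  0.866] M [-0.095  0.104  0.019] grip 29.855757999617936 q6 0.2730054890446435 tilt 0.17116801061693399
rel [-0.561  0.295  3.613] F tool [-2.919 -2.529  1.181] M [ 0.426 -0.45   0.089] grip 29.786347160115838 q6 0.11399553960234884 tilt 0.2438640029843343
rel [-1.583  1.334  2.176] F tool [ -0.553  -0.748 -11.751] M [-0.443  0.006  0.007] grip 31.11682630469204 q6 -0.046317433847275595 tilt 0.40335659587675504
```

```bash
echo '[[[0,0,-0.3,0,0,0.06],[0,0,0,0,0,0.06],[0,0,0,0,0,0]]]' > next.json && python3 -m pendant next.json>/dev/null; python3 st.py; echo '[[[0,0,0,0,0,0.06],[0,0,0,0,0,0]]]' > next.json && python3 -m pendant next.json>/dev/null; python3 st.py
```

```text
rel [-0.111  1.436  2.372] F tool [ 0.059 -0.897 -8.688] M [-0.284  0.18  -0.005] grip 30.792537666659427 q6 0.07467518146412402 tilt 0.28090882219816216
rel [0.453 1.089 2.766] F tool [-0.249 -2.062 -5.428] M [-0.022  0.208  0.034] grip 30.49621092380562 q6 0.1347403868400941 tilt 0.20591891232346163
```

```bash
python3 - <<'E'
from h import *
import pickle
l=np.load('lamp.npy');m,d=l[:3],l[3:]
o,im=wrist();pickle.dump((o,im),open('w5.pkl','wb'))
C=cam('wrist',o);F=o['ee_rot'];print(F.T@(o['position']-m), F.T@d)
u=proj(C,m)[0];x,y=int(u[0])-70,int(u[1])-55;print(u,x,y)
t=np.linspace(0,2*np.pi,721)
def ap(c,z,rr):
    p=proj(C,c+z*d+rr*(np.cos(t)[:,None]*F[:,0]+np.sin(t)[:,None]*F[:,1]));i=p[:,1].argmin();q=(p-[x,y]+.5)*5.7-.5
    return 'apex',q[i],'xr',q[:,0].min(),q[:,0].max()
print('rim33',ap(m,0,33));print('rim27.5',ap(m,0,27.5))
for z in(0,-3,-6,-10): print('shoulder',z,ap(m,15.5+z,29))
cv2.imwrite('pics/w5.png',cv2.resize(im[y:y+105,x:x+140,::-1],None,fx=5.7,fy=5.7,interpolation=cv2.INTER_CUBIC))
E
```

```text
[  0.453   1.089 -49.234] [-0.003  0.002 -1.   ]
[319.151 240.304] 249 185
rim33 ('apex', array([401.503,   4.834]), 'xr', np.float64(77.61529643525408), np.float64(726.7412367926732))
rim27.5 ('apex', array([401.626,  59.438]), 'xr', np.float64(131.84153189374024), np.float64(672.5342132516689))
shoulder 0 ('apex', array([400.962,  95.115]), 'xr', np.float64(92.77620467641115), np.float64(710.4858188920624))
shoulder -3 ('apex', array([401.092,  84.67 ]), 'xr', np.float64(97.78647225472547), np.float64(705.702790316066))
shoulder -6 ('apex', array([401.219,  74.566]), 'xr', np.float64(102.64035321064192), np.float64(701.0690586387892))
shoulder -10 ('apex', array([401.381,  61.599]), 'xr', np.float64(108.88132373535804), np.float64(695.1133120913537))
```

View pics/w5.png

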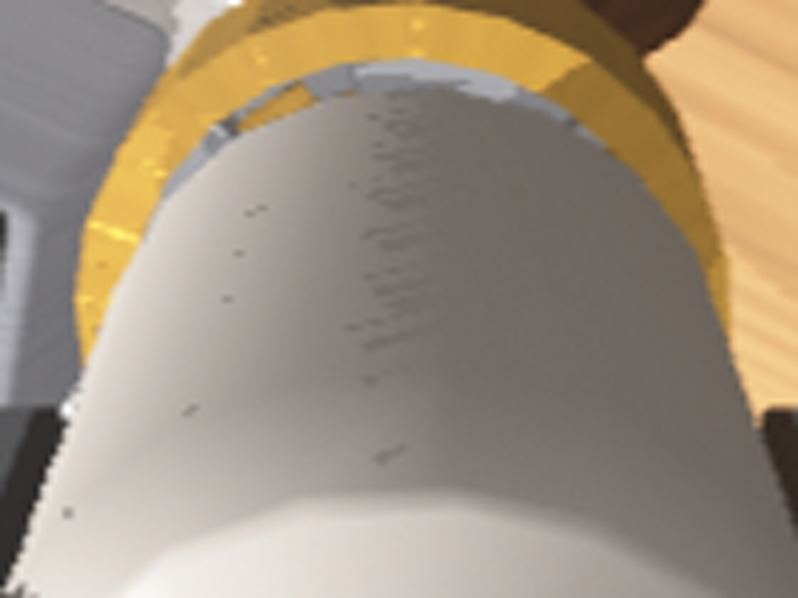

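The rim matches the model exactly. The shoulder apex at crop y≈88 means about 2–3 mm inside, and the glass sits about 1.5 mm too far in +y. I'll shift it to centre and push lightly.

```bash
echo '[[[0.1,-1,-0.3,0,0,0],[0,-0.6,0,0,0,0],[0,0,0,0,0,0]]]' > next.json && python3 -m pendant next.json>/dev/null; python3 st.py; for i in 1 2 3; do echo '[[[0,0,0.7,0,0,0],[0,0,0,0,0,0]]]' > next.json && python3 -m pendant next.json>/dev/null; python3 st.py;done
```

```text
rel [0.704 0.295 3.054] F tool [-1.117  2.947 -6.022] M [-1.175 -0.006 -0.059] grip 30.422656494529292 q6 0.12945159462469233 tilt 0.24165100477243906
rel [ 0.625 -0.332  3.889] F tool [-0.945  2.844 -3.569] M [-1.094  0.096  0.179] grip 30.50768306105965 q6 0.128884705908692 tilt 0.18102075960520614
rel [ 0.52  -0.391  4.245] F tool [-0.745  3.198 -8.206] M [-1.138  0.214  0.161] grip 30.948857909270373 q6 0.12793020378918762 tilt 0.198359662200679
rel [-0.141 -0.753  5.47 ] F tool [-3.836  3.414  1.053] M [-0.873 -0.747  0.151] grip 29.785355619032998 q6 0.12716368820543034 tilt 0.22074318176443405
```

```bash
for i in 1 2 3; do echo '[[[0,0.1,0.6,0,0,0],[0,0,0,0,0,0]]]' > next.json && python3 -m pendant next.json>/dev/null; python3 st.py;done
```

```text
rel [-0.09  -0.53   5.917] F tool [-4.687  3.709 -1.461] M [-0.971 -0.917  0.171] grip 30.09821685298448 q6 0.1264983019373041 tilt 0.21612868653741438
rel [-0.026 -0.347  6.439] F tool [-4.47   3.225 -1.246] M [-1.009 -0.805  0.142] grip 30.16413445404396 q6 0.1260581051478954 tilt 0.21817197989380752
rel [ 0.03  -0.253  7.006] F tool [-3.828  2.683 -3.051] M [-1.053 -0.805  0.167] grip 30.215239152667515 q6 0.1257452365205701 tilt 0.21567839667873512
```

```bash
for i in 1 2 3; do echo '[[[-0.2,0.2,0.7,0,0,0],[0,0,0,0,0,0]]]' > next.json && python3 -m pendant next.json>/dev/null; python3 st.py;done
```

```text
rel [ 0.052 -0.167  7.784] F tool [-5.479  2.669 -0.849] M [-0.928 -0.86   0.126] grip 30.18832335018658 q6 0.12541069742255156 tilt 0.19226918369789028
rel [ 0.002 -0.146  8.034] F tool [-3.824  2.088 -7.105] M [-0.852 -0.592  0.128] grip 30.75467557990123 q6 0.1250752677957082 tilt 0.18844928219254484
rel [-0.087 -0.128  8.199] F tool [ -1.358   0.363 -12.154] M [-0.834 -0.264  0.131] grip 31.311866858313806 q6 0.12470174150049529 tilt 0.1933241187605088
```

```bash
for i in 1 2 3; do echo '[[[0,0,-0.2,0,0,-0.04],[0,0,0,0,0,-0.04],[0,0,0,0,0,0]]]' > next.json && python3 -m pendant next.json>/dev/null; python3 st.py;done
```

```text
rel [ 0.035 -0.164  8.241] F tool [-1.635  1.512 -9.638] M [-0.894 -0.105  1.576] grip 36.77315362205263 q6 0.04844497438573782 tilt 0.18615329156530466
rel [ 1.856 -0.28   8.378] F tool [  1.719   0.859 -12.597] M [-0.683  0.482  1.864] grip 51.06226475676522 q6 -0.03059932803033705 tilt 0.018673971364929244
rel [ 4.152 -0.358  8.519] F tool [  5.394  -0.019 -15.417] M [-0.507  1.139  1.674] grip 56.082523309160024 q6 -0.11074430465625837 tilt 0.20229282406267193
```

```bash
for i in 1 2 3; do echo '[[[0,0,-0.1,0,0,0.05],[0,0,0,0,0,0.05],[0,0,0,0,0,0]]]' > next.json && python3 -m pendant next.json>/dev/null; python3 st.py;done
```

```text
rel [4.946 0.627 8.762] F tool [  5.144   1.66  -14.811] M [-0.925  0.899 -0.131] grip 56.22966898838058 q6 -0.01488120972555278 tilt 0.2840188893255131
rel [4.887 0.64  9.058] F tool [ 3.785  2.204 -9.605] M [-1.039  0.722 -0.098] grip 55.79380369512364 q6 0.08521590508387414 tilt 0.2941640996014956
rel [ 4.435 -0.367  9.601] F tool [ 2.979  0.802 -0.147] M [-0.522  0.791  0.002] grip 55.139325039926916 q6 0.18481762834860313 tilt 0.26566629620296145
```

Counter-clockwise is blocked. Clockwise it advances 1.1 mm over 0.3 rad, which matches the thread lead, so it has dropped in. I'll keep screwing about the true axis.

```bash
echo '[[[0,0.2,0.25,0,0,0.05],[0,0.2,0.25,0,0,0.05],[0,0,0,0,0,0]]]' > next.json && python3 -m pendant next.json - 24; python3 st.py;echo '[[[0,0.2,0.25,0,0,0.05],[0,0.2,0.25,0,0,0.05],[0,0,0,0,0,0]]]' > next.json && python3 -m pendant next.json|grep open;python3 st.py
```

```text
t: 18.48
position: [492.0, 190.3, 230.8]
ee_rot: [[-0.869, -0.182, 0.46], [-0.291, 0.94, -0.179], [-0.4, -0.289, -0.87]]
contact_force: [0.3, -0.8, -1.7]
opening: 56.9
grasp_force: 54.8
rel [ 2.987 -0.401  9.974] F tool [ 0.657 -0.306  1.809] M [-0.206  0.673  0.029] grip 54.78395376121625 q6 0.2846561221080284 tilt 0.1502569096461708
opening: 57.1
rel [ 2.648 -0.196 10.359] F tool [ 1.212 -1.384  4.184] M [0.019 0.816 0.013] grip 54.624200630933046 q6 0.38479268572397796 tilt 0.11861899261299498
```

```bash
for i in 1 2 3; do echo '[[[0,0.15,0.35,0,0,0.05],[0,0.15,0.3,0,0,0.05],[0,0,0,0,0,0]]]' > next.json && python3 -m pendant next.json |grep open;python3 st.py;done
```

```text
opening: 57.2
rel [ 2.649  0.211 10.826] F tool [ 2.079 -1.861  3.627] M [0.042 1.114 0.028] grip 54.607646993827075 q6 0.48461697601569004 tilt 0.1003796085291047
opening: 56.9
rel [ 2.723  0.59  11.334] F tool [ 4.472 -0.795  3.28 ] M [0.129 1.43  0.042] grip 54.671946577727795 q6 0.5844634693632674 tilt 0.1052369238517572
opening: 57.2
rel [ 2.701  1.008 11.758] F tool [ 6.677 -0.523  1.872] M [0.122 1.706 0.027] grip 54.80042184703052 q6 0.6843488185972032 tilt 0.11899669915885444
```

```bash
for i in 1 2 3; do echo '[[[0.3,-0.1,0.3,0,0,0.04],[0.2,-0.1,0.3,0,0,0.04],[0,0,0,0,0,0]]]' > next.json && python3 -m pendant next.json |grep open;python3 st.py;done
```

```text
opening: 57.4
rel [ 2.834  1.173 12.173] F tool [ 6.714 -0.768  1.539] M [-0.025  1.906 -0.029] grip 54.853542416822165 q6 0.7641680801967283 tilt 0.13976244286582654
opening: 57.2
rel [ 2.78   1.179 12.527] F tool [5.699 0.462 0.922] M [-0.08   1.877 -0.075] grip 54.90546577144414 q6 0.8441151602415513 tilt 0.16416662020028885
opening: 57.1
rel [ 2.74   1.134 12.934] F tool [ 6.136  0.31  -0.027] M [-0.076  1.736 -0.06 ] grip 54.93864702293649 q6 0.9239917229465147 tilt 0.19927423539032493
```

```bash
for i in 1 2 3; do echo '[[[0.2,0,0.15,0,0,0.035],[0,0,0,0,0,0]]]' > next.json && python3 -m pendant next.json |grep open;python3 st.py;done
```

```text
opening: 57.3
rel [ 2.741  0.929 13.101] F tool [ 5.224  0.945 -0.651] M [-0.242  1.762 -0.109] grip 54.98545348411426 q6 0.9608166978936872 tilt 0.18754237974709015
opening: 56.7
rel [ 2.789  0.723 13.282] F tool [ 5.732  1.521 -0.392] M [-0.332  1.625 -0.065] grip 55.01909713726491 q6 0.9965196551254571 tilt 0.17829319940191166
opening: 56.9
rel [ 3.113  0.542 13.406] F tool [ 4.398  0.914 -0.83 ] M [-0.361  1.639 -0.209] grip 55.182676864787936 q6 1.0317185901388704 tilt 0.17270670806194274
```

```bash
for i in 1 2 3; do echo '[[[0,0,0.12,0,0,0.03],[0,0,0,0,0,0]]]' > next.json && python3 -m pendant next.json |grep open;python3 st.py;done
```

```text
opening: 57.0
rel [ 3.293  0.247 13.526] F tool [ 4.557  0.612 -2.029] M [-0.384  1.703 -0.512] grip 55.3320300928317 q6 1.061012087296079 tilt 0.14938950512845828
opening: 56.9
rel [ 3.222 -0.003 13.602] F tool [ 3.679  0.015 -3.426] M [-0.313  1.579 -1.012] grip 55.394216103013605 q6 1.0896642923224835 tilt 0.13494837295798573
opening: 57.2
rel [ 2.8   -0.057 13.649] F tool [ 2.379 -1.333 -4.955] M [-0.164  1.151 -1.313] grip 55.10086634662002 q6 1.119980844314483 tilt 0.15432877858703883
```

It has reached the stop: torque is ramping up and depth has stopped increasing. I'll relax the wind-up, open and back off along the axis.

```bash
echo '[[[0,0,-0.3,0,0,-0.03],[0.2,0,-0.2,0,0,-0.02],[0,0,0,0,0,0]]]' > next.json && python3 -m pendant next.json |grep open;python3 st.py; echo '[[[0,0,0,0,0,0],[0,0,0,0,0,0],[0,0,0,0,0,0],[0,0,0,0,0,0],[0,0,0,0,0,0],[0,0,0,0,0,0]]]' > next.json && python3 -m pendant next.json 85|grep open;python3 st.py
```

```text
opening: 57.2
rel [ 2.612  0.077 13.495] F tool [ 1.487 -0.427  0.535] M [-0.169  0.562 -0.118] grip 54.85118936514482 q6 1.0725560591335834 tilt 0.1619613445280555
opening: 84.9
rel [ 3.533  0.007 13.428] F tool [-0.364  0.457  0.048] M [ 0.089  0.402 -0.039] grip 0.0 q6 1.0720168368560656 tilt 0.1259824092219317
```

```bash
echo '[[[0,0,-15,0,0,0],[0,0,-35,0,0,0],[0,0,-45,0,0,0],[0,0,0,0,0,0],[0,0,0,0,0,0]]]' > next.json && python3 -m pendant next.json && python3 - <<'E'
from h import *
l=np.load('lamp.npy');m,d=l[:3],l[3:]
o,im=wrist();C=cam('wrist',o)
u=proj(C,m+40*d)[0];x,y=max(0,int(u[0])-90),max(0,int(u[1])-70);print(u,x,y)
F=o['ee_rot'];t=np.linspace(0,2*np.pi,361)
def bx(z,rr):
    p=proj(C,m+z*d+rr*(np.cos(t)[:,None]*F[:,0]+np.sin(t)[:,None]*F[:,1]));p=(p-[x,y]+.5)*4-.5
    return p.min(0),p.max(0)
for z,rr in((0,33),(0.6,29),(58.6,29),(77.1,18.2)):print(z,bx(z,rr))
w=cv2.resize(im[y:y+140,x:x+180,::-1],None,fx=4,fy=4,interpolation=cv2.INTER_CUBIC)
cv2.imwrite('pics/w6.png',w)
E
```

```text
t: 24.35
position: [449.3, 209.1, 309.3]
ee_rot: [[-0.742, 0.486, 0.463], [0.46, 0.87, -0.175], [-0.488, 0.083, -0.869]]
contact_force: [0.1, -0.0, -0.4]
opening: 85.0
grasp_force: 0.0
[320.78  218.505] 230 148
0 (array([204.267,  55.283]), array([524.336, 359.625]))
0.6 (array([223.397,  75.743]), array([505.213, 343.605]))
58.6 (array([188.112, 154.309]), array([541.5  , 480.964]))
77.1 (array([244.429, 259.348]), array([485.615, 479.404]))
```

View pics/w6.png

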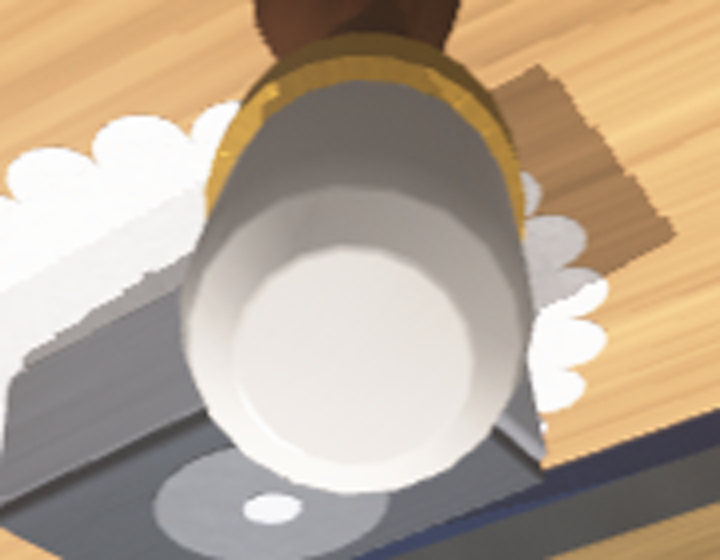

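The shade is in the holder with its shoulder close to the rim: rim apex at y=55, shoulder edge at y≈80, dome disc centred at (353,355). There is time left, so I'll regrip centred and lightly confirm the stop.

```bash
echo '[[[-3,0,30,0,0,0],[0,0,35,0,0,0],[0,0,25,0,0,0],[0,0,4,0,0,0],[0,0,0,0,0,0]]]' > next.json && python3 -m pendant next.json|grep force;python3 st.py; echo '[[[0,0,0,0,0,0],[0,0,0,0,0,0],[0,0,0,0,0,0],[0,0,0,0,0,0],[0,0,0,0,0,0],[0,0,0,0,0,0],[0,0,0,0,0,0],[0,0,0,0,0,0]]]' > next.json && python3 -m pendant next.json 45 28|grep open;python3 st.py; for i in 1 2; do echo '[[[0,0,0.1,0,0,0.03],[0,0,0,0,0,0]]]' > next.json && python3 -m pendant next.json |grep open;python3 st.py;done
```

```text
contact_force: [-0.5, 0.7, 0.9]
grasp_force: 0.0
rel [ 0.825 -0.611 12.886] F tool [ 0.228  0.453 -1.164] M [0.078 0.434 0.013] grip 0.0 q6 1.0674236133637847 tilt 0.03819734073300081
opening: 57.4
rel [-0.27   0.083 11.352] F tool [-1.664 -4.021 -6.836] M [ 0.554  0.358 -0.046] grip 29.293028279207647 q6 1.0671868000157234 tilt 0.19826956845176305
opening: 57.4
rel [-0.14  -0.104 11.457] F tool [-1.416 -3.634 -7.578] M [ 0.521  0.252 -0.32 ] grip 29.278235281817615 q6 1.0963139496930174 tilt 0.17718574451741229
opening: 57.6
rel [-0.047 -0.28  11.517] F tool [-1.989 -5.185 -8.35 ] M [ 0.623  0.269 -0.971] grip 29.075019881129265 q6 1.1246378580167278 tilt 0.15954498639415232
```

The torque rises immediately, so the shade is at the hard stop. Releasing.

```bash
echo '[[[0,0.3,-0.5,0,0,-0.025],[0,0.2,-0.3,0,0,-0.015],[0,0,0,0,0,0]]]' > next.json && python3 -m pendant next.json>/dev/null;python3 st.py; echo '[[[0,0,0,0,0,0],[0,0,0,0,0,0],[0,0,0,0,0,0],[0,0,0,0,0,0],[0,0,0,0,0,0],[0,0,0,0,0,0]]]' > next.json && python3 -m pendant next.json 85|grep open; echo '[[[0,0,-15,0,0,0],[0,0,-35,0,0,0],[0,0,-43,0,0,0],[0,0,0,0,0,0],[0,0,0,0,0,0],[0,0,0,0,0,0]]]' > next.json && python3 -m pendant next.json; python3 - <<'E'
from h import *
# numeric check: bright dome disc centre vs pose
l=np.load('lamp.npy');m,d=l[:3],l[3:]
o,im=wrist();C=cam('wrist',o)
g=(im.min(2)>195).astype('uint8');n,lab,st,ce=cv2.connectedComponentsWithStats(g)
u=proj(C,m+77.1*d)[0];i=lab[int(u[1]),int(u[0])];print('pred',u,'seen',ce[i],st[i])
E
```

```text
rel [-0.337  0.035 11.436] F tool [-3.106 -5.614 -6.409] M [ 0.87  -0.049  0.033] grip 29.449440124444664 q6 1.0882568084178663 tilt 0.14453810243665163
opening: 84.6
t: 28.4
position: [451.7, 207.4, 309.3]
ee_rot: [[-0.732, 0.501, 0.461], [0.478, 0.861, -0.177], [-0.486, 0.091, -0.87]]
contact_force: [0.1, -0.1, 0.1]
opening: 85.1
grasp_force: 0.0
pred [321.573 237.733] seen [315.919 238.206] [ 277  207   81   62 3551]
```

```bash
python3 -c "
from rig import r
print(r.sign_off())"
```

```text
the job is handed in; nothing more can be done
None
```

I handed the job in at about 28 s: the shade is screwed to the stop with its shoulder down at the rim, and the gripper is open and clear. No verdict came back; the stop is judged from torque, and the dome sits about 0.03 rad off my estimated holder axis (limit 0.06).

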